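# Lift the sample carrier out of the cool box and hold it level

## Task

Slide the clear door on top of the white sample cool box fully open, then take the jar carrier inside by its handle and lift it out, so that it hangs above the open compartment with its underside about five centimetres above the box's rim. Keep it there level and still, with the three jars standing in it, for at least three seconds, and finish while still holding it; leave the door open, and don't tip the carrier or disturb the mug, plant pot and mouse on the desk.

Things in the scene. Friction and masses are not known exactly. Their poses are not given: they have to be found in the camera images.
- cabinet: white sample cool box fixed to the desk, 280 mm (x) by 540 mm (y) by 150 mm high to the top of its aluminium tracks (the rim); origin at the centre of its underside, z up. Its +y half is an open-topped compartment, inside 264 mm (x) by 260 mm (y), floor 10 mm above the desk; its -y half is closed machine housing. Wherever it stands it may be yawed by up to 0.25 rad
- bay_mouth (a point): centre of the compartment's mouth, 150 mm above the desk
- door (a joint): clear flat door with aluminium frame, 260 by 262 mm, lying on the top of the box and sliding level along the box's -y axis, over the housing: 0 m = compartment covered, 0.245 m = fully open, at its stop. It starts 0 to 0.05 m open, stays where it is left, and takes about 3 N to slide
- door_handle (a point): centre of the door's black grip bar, which moves with the door: bar 112 mm long along the box's x, 14 mm wide (box y), 16 mm high, centre 180 mm above the desk; the door's top is 30 mm below the bar's centre and the two end legs of the bar are 50 mm from its centre
- carrier: grey plastic jar carrier loose on the compartment's floor, 150 mm (x) by 100 mm (y), walls 35 mm high, four pockets (2 by 2), floor 4 mm thick; origin at the centre of its underside, z up. About 0.25 to 0.45 kg empty; with jars up to 0.8 kg, the weight off-centre
- carrier_handle (a point): centre of the carrier's steel grip bar, 109 mm above its underside: flat-sided bar 150 mm long along the carrier's x, 14 mm wide (carrier y), 18 mm high, over the middle of the carrier, on posts at its ends (71 mm from the centre). Below it is free down to the jar caps, 64 mm above the underside
- jar_a: closed amber sample jar with a white cap, diameter 36 mm, 60 mm tall, loose in a pocket of the carrier; origin at the centre of its underside, z up. The three jars look alike, weigh from 30 to 170 g, and change places; the pocket at the carrier's -x, -y stays empty
- jar_b: closed amber sample jar with a white cap, diameter 36 mm, 60 mm tall, loose in a pocket of the carrier; origin at the centre of its underside, z up. The three jars look alike, weigh from 30 to 170 g, and change places; the pocket at the carrier's -x, -y stays empty
- jar_c: closed amber sample jar with a white cap, diameter 36 mm, 60 mm tall, loose in a pocket of the carrier; origin at the centre of its underside, z up. The three jars look alike, weigh from 30 to 170 g, and change places; the pocket at the carrier's -x, -y stays empty
- mug: white mug, 80 mm wide, 90 mm high, on the desk to the left of the box; origin under its centre; leave alone
- plant_pot: small blue plant pot, 90 mm wide, 95 mm high with leaves, on the desk to the right; origin under its centre; leave alone
- mouse: black computer mouse, 105 by 60 by 30 mm, on the desk to the right; origin under its centre; leave alone

How it is judged:
On the way, in this order (a step that is already met when the one before it is completed fails the run):
1. the door is slid fully open (value of joint door above 0.225 m), for 0.2 s.
2. the carrier hangs in the gripper above the open compartment, level and still, for 2.5 s (height (world z) of carrier above 0.175 m and horizontal distance between carrier and bay_mouth below 0.1 m and angle between carrier's own z axis and vertical below 0.1 rad and linear speed of carrier below 0.03 m/s and angular speed of carrier below 0.25 rad/s and contact force between carrier and the fingers above 2 N and contact force between carrier and cabinet below 0.2 N and value of joint door above 0.22 m and angle between each of jar_a, jar_b, jar_c's own z axis and vertical below 0.2 rad and z of jar_a in the frame of carrier between -0.01 and 0.02 m and horizontal distance between each of jar_a, jar_b, jar_c and carrier below 0.08 m and z of jar_b in the frame of carrier between -0.01 and 0.02 m and z of jar_c in the frame of carrier between -0.01 and 0.02 m), for 2.5 s.
At the end, for the whole second after the job is handed in: Carrier in the fingers, off the box, underside over 175 mm above the desk (25 mm over the rim), within 100 mm of the mouth's middle, tilt under 0.1 rad, under 0.03 m/s and 0.25 rad/s; three jars in it, tilt under 0.2 rad; door open over 0.22 m (all of step 2); the arm keeps its last pose, push and grip.
It fails at once if the carrier is tipped by more than 0.35 rad (angle between carrier's own z axis and vertical above 0.35 rad).
It fails at once if the mug is moved more than 30 mm (distance of mug from where it was at the start of the episode above 0.03 m).
It fails at once if the plant_pot is moved more than 30 mm (distance of plant_pot from where it was at the start of the episode above 0.03 m).
It fails at once if the mouse is moved more than 30 mm (distance of mouse from where it was at the start of the episode above 0.03 m).
It also fails if it takes over 64 s, if anything falls off the work surface, if the arm or the gripper's body presses on something with over 40 N, if the wrist force passes 120 N, or if a joint passes its speed limit or range.

## Robot

A 6-joint arm with a two-finger parallel gripper is mounted at the origin on the work surface. World frame = base frame: x ahead of the robot, y to its left, z up, the work surface at z = 0. Lengths are in m, angles in rad, forces in N, time in s.
With the tool pointing down it reaches from about 0.35 to 0.875 m from the base axis. Payload 4.2 kg.
Tool frame: the origin (TCP) lies between the finger pads; the fingertips stand 8 mm ahead of it and the grasp point (between the pads) lies 11 mm behind it (robot.tips_ahead is the distance from the TCP to the fingertips, in m); z points along the fingers, y is the line along which they close (so a half turn about z gives the same grasp; the last joint's range is limited). The gripper opens to 85 mm and grips with 20 to 120 N. Pads are 22 mm wide; open, the fingers measure 114 mm over their backs; the gripper's body (76 mm by 85 mm) begins 54 mm behind the grasp point. The pads swing forward as they close: fully open they stand 13 mm farther back than shut.
Start: joints at [1.363, 0.385, 0.008, 0, -1.194, -0.259], TCP at [0.281, 0.558, 0.239] pointing down, gripper open.
Joint ranges: [-3.14, 3.14], [-1.21, 2.06], [-1.07, 1.41], [-3.16, 2.05], [-2.99, -0.16], [-3.1, 3.1]. Speed limits (rad/s): [2.79, 2.79, 3.14, 3.14, 3.14, 3.14].

## Interface

Orientations are given as a unit quaternion [w, x, y, z].
In Python, from workcell import robot, viewer, spotter gives the robot as it stands.
- The arm moves only by the tool move_arm, never from a script. Its argument "motion" is one flat list of numbers, 7 for each row, row after row: the shift along the world's x, y, z scaled (see below), then the turn, a rotation vector about the world's x, y, z scaled (see below), then the opening, from 0 (shut) to 1 (fully open). In form: [dx, dy, dz, ax, ay, az, gripper, dx, dy, dz, ax, ay, az, gripper, ...]. A call has 1 to 8 rows; each row is the pose to reach, as a shift and turn from the pose commanded when the call began; what a row does not reach only later rows make up. The controller multiplies each number of a shift by 10 cm and each number of a turn by 60 degrees. A row lasts 1/10 s, in which the tool goes at most 50 mm and 8.59 degrees, less where a joint would pass 70% of its speed; a pose out of reach is approached as far as the arm can. A call with a number of a shift or a turn outside -1 to 1 is refused whole. A call with a gripper value outside its range is refused whole. The fingers move at their own pace and stop on an object; "force" is the grip in N (left out, the last holds). Time passes only in rows, so rows that repeat a pose let the fingers close. It gives the time, the measured TCP pose, the force, the opening and the grip force at its end, in the units of the state.
- robot.read_state(): the state, without advancing time (a new reading comes with each control period).
- viewer.snapshot(name): name is "scene" or "top"; returns a dict with "color" (480x640x3 uint8, red, green, blue), "range_z" (480x640 float32, m along the optical axis (not along the pixel's ray), 0 where there is no reading), "mtx" (3x3 intrinsics, pixels), "pose" (4x4, takes a point from camera to world coordinates). Camera axes: x right, y up, looking along -z (the intrinsics and any distortion apply to the point x, -y, -z); pixel columns grow to the right and rows downward; lengths in m; the calibration is good to about 2 mm. A picture is of the moment at which its call begins.
- robot.job_done(): hands the job in; it is judged then, once.
Trained networks look in a picture, given as the dict that the camera call returned (one of the last four; its "shot" number tells which), for a name from the list of things; names that differ only in an ending like _2 or _b are one class to them, and where a whole thing is asked for, a point or a joint stands for the part that bears it (a point fixed in the world has none). Each returns a list of dicts, best first, with "score" (0 to 1); they miss things now and then, are a little off and sometimes report something else, mostly with a low value. They report only what shows in the picture. A call takes as long as a camera call.
- spotter.masks_of(picture, name): "region" (480x640 bool, what is visible of it) and "uv" ([column, row] in pixels, amid what is visible of it).
- spotter.landmark_of(picture, name): "uv" ([column, row] in pixels: a listed point, or the origin of a listed thing).
The state is a dict: "clock": time; "q": joint angles; "qvel": joint speeds; "tau": joint torques, N m; "eef_pos": TCP position; "tool_rot": TCP orientation; "contact_force": force on the tool from outside, world axes, zero at the start; "moment": the same for the moment, N m; "opening": finger opening in m; "grip_force": force on a finger pad.
Only numpy, scipy, OpenCV 4.12 (cv2) and the standard library are available. Lean on these libraries where they do the work, as an engineer would, in place of code of your own. Each camera call takes 0.05 s, during which the arm holds its last target. There are 200 camera calls.

## Working session

There is one attempt and no reset: what is moved stays moved. The work goes in short steps, Python scripts to look and compute and a tool call to move; the robot and the scene stay as the last step left them, time stands still between calls to the robot, and variables do not carry over. Pictures are saved under pics/ and viewed, at most 10 in all, crops included, and the job is handed in when it is done.

Besides the shell and the picture viewer there is one more tool, called after ">>>" as name(argument=value, ...), one argument or row to a line, values as JSON. move_arm: Moves the arm, as the interface text tells. Shifts and turns lie within -1 to 1; 1 stands for 10 cm of shift or 60 degrees of turn. Its arguments: {"type":"object","properties":{"motion":{"type":"array","items":{"type":"number"}},"force":{"type":"number"}},"required":["motion"]}

```bash
mkdir -p pics
cat > h.py <<'E'
import numpy as np, cv2
from workcell import robot, viewer, spotter
def ray(p,uv):
    K=p["mtx"];d=np.linalg.inv(K)@[uv[0],uv[1],1.0]
    T=p["pose"];return T[:3,3],T[:3,:3]@[d[0],-d[1],-d[2]]
def at_z(p,uv,z):
    o,d=ray(p,uv);return o+d*(z-o[2])/d[2]
def cloud(p):
    K=p["mtx"];r=p["range_z"];v,u=np.mgrid[:480,:640]
    c=np.stack([(u-K[0,2])/K[0,0]*r,-(v-K[1,2])/K[1,1]*r,-r],-1)
    return c@p["pose"][:3,:3].T+p["pose"][:3,3]
E
python3 - <<'E'
from h import *
np.set_printoptions(precision=4,suppress=True)
s=robot.read_state();print({k:np.round(s[k],3) for k in s})
for n in("top","scene"):
    p=viewer.snapshot(n);cv2.imwrite(f"pics/{n}0.png",p["color"][:,:,::-1])
    print(n,p["pose"][:3,3]);C=cloud(p)
    for k,z in(("door_handle",.18),("carrier_handle",.119),("bay_mouth",.15),("cabinet",0),("carrier",.01),("mug",0),("plant_pot",0),("mouse",0)):
        l=spotter.landmark_of(p,k)[:2]
        print(k,[(round(d["score"],2),np.round(d["uv"]),at_z(p,d["uv"],z)) for d in l])
    for k in("door_handle","carrier_handle","door","cabinet"):
        l=spotter.masks_of(p,k)[:1]
        for d in l:
            m=d["region"]&(p["range_z"]>0);q=C[m]
            print("mask",k,round(d["score"],2),m.sum(),np.median(q,0),cv2.minAreaRect(q[:,:2].astype(np.float32)), np.percentile(q[:,2],[5,95]))
E
```

```text
{'clock': np.float64(0.0), 'q': array([ 1.363,  0.386,  0.007, -0.001, -1.194, -0.259]), 'qvel': array([ 0.002,  0.002, -0.   ,  0.   ,  0.001, -0.   ]), 'tau': array([ -0.   , -39.229,  18.84 ,   4.186,  -0.005,   0.   ]), 'eef_pos': array([0.281, 0.558, 0.238]), 'tool_rot': array([ 0.001,  0.973, -0.231, -0.   ]), 'contact_force': array([-0.168,  0.545,  0.466]), 'moment': array([ 0.019, -0.027, -0.048]), 'grip_force': np.float64(0.0), 'opening': np.float64(0.085)}
top [ 0.5075 -0.0057  1.1625]
door_handle [(0.7, array([287., 226.]), array([0.5798, 0.0653, 0.18  ])), (0.29, array([146., 239.]), array([0.5605, 0.3784, 0.18  ]))]
carrier_handle []
bay_mouth [(0.73, array([285., 221.]), array([0.5953, 0.0708, 0.15  ])), (0.38, array([495., 256.]), array([ 0.5026, -0.4072,  0.15  ]))]
cabinet [(0.76, array([340., 224.]), array([ 0.5955, -0.0616,  0.    ]))]
carrier []
mug [(0.67, array([145., 236.]), array([0.5777, 0.4513, 0.    ]))]
plant_pot [(0.56, array([497., 215.]), array([ 0.6083, -0.4776,  0.    ]))]
mouse [(0.93, array([498., 252.]), array([ 0.5118, -0.4756,  0.    ]))]
mask d
[... 638 characters left out ...]
224243), 3.711920976638794) [0.1372 0.1517]
scene [0.6675 0.5278 1.4233]
door_handle [(0.89, array([311., 249.]), array([0.5907, 0.0675, 0.18  ]))]
carrier_handle [(0.61, array([354., 427.]), array([0.5775, 0.4575, 0.119 ]))]
bay_mouth [(0.82, array([315., 256.]), array([0.5827, 0.0767, 0.15  ]))]
cabinet [(0.59, array([298., 233.]), array([ 0.6031, -0.0491,  0.    ]))]
carrier []
mug [(0.78, array([353., 430.]), array([0.5732, 0.4566, 0.    ]))]
plant_pot []
mouse [(0.94, array([304.,  98.]), array([ 0.5066, -0.4567,  0.    ]))]
mask door 0.79 12008 [0.5891 0.0724 0.1477] ((0.5867810845375061, 0.06142163276672363), (0.2627452313899994, 0.2693380117416382), 4.074784755706787) [0.1431 0.1534]
```

Run:
```python
import cv2
a=cv2.imread("pics/top0.png")[100:380,150:530];cv2.imwrite("pics/top0c.png",cv2.resize(a,(800,590)))
```

```text
(no output)
```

View pics/top0c.png

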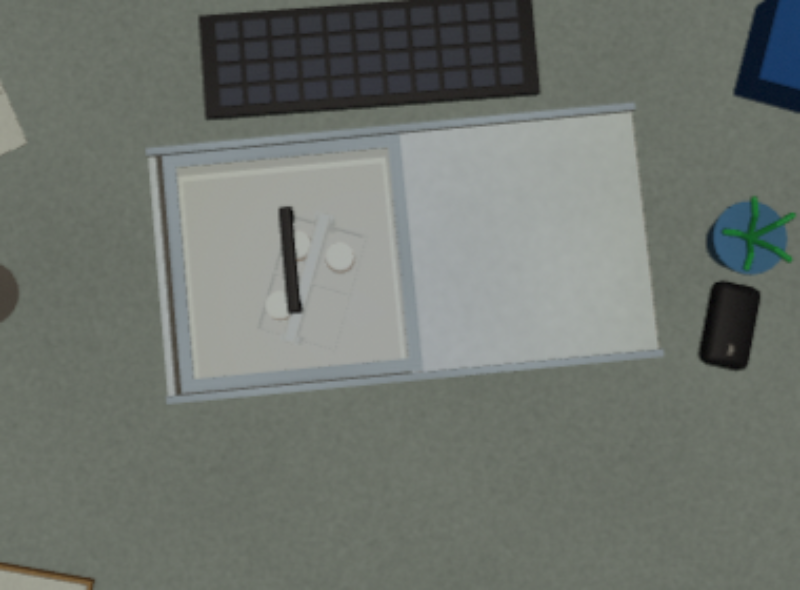

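View pics/scene0.png

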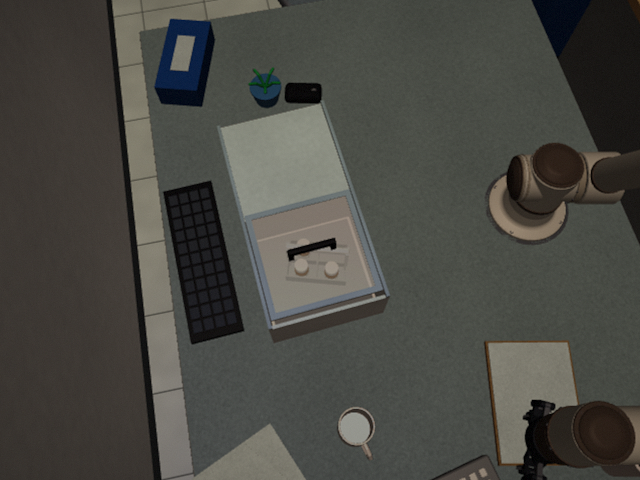

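The top crop shows the door nearly closed: black bar from about (286,208) to (295,312), with the carrier beneath it, yawed relative to the box. The scene view shows the mug at (355,427), well clear of the box. Next I'll fit the bar and the box yaw.

Run:
```python
from h import *
np.set_printoptions(precision=4,suppress=True)
for n in("top","scene"):
    p=viewer.snapshot(n)
    l=spotter.masks_of(p,"door")
    m=l[0]["region"]&(p["color"].max(2)<60)
    v,u=np.nonzero(m); X=np.array([at_z(p,(a,b),.186)[:2] for a,b in zip(u,v)],np.float32)
    print(n,len(u),X.mean(0),cv2.minAreaRect(X))
    C=cloud(p)[m];print("z",np.percentile(C[:,2],[10,50,90]))
    vx=cv2.fitLine(X,cv2.DIST_L2,0,.01,.01).ravel();print("angle of bar",np.arctan2(vx[1],vx[0]))
# box tracks: crop corners in top
p=viewer.snapshot("top");f=lambda u,v:at_z(p,(150+u/2.105,100+v/2.107),.15)[:2]
A,B,D,E_=f(149,149),f(635,104),f(168,402),f(662,356)
for a,b in((A,B),(D,E_)): d=b-a;print("yaw",np.arctan2(d[0],-d[1]),np.hypot(*d))
print(np.hypot(*(A-D)),"box centre",(A+B+D+E_)/4)
```

```text
top 273 [0.5873 0.0631] ((0.5878173112869263, 0.06319012492895126), (0.10955300182104111, 0.01250234805047512), 4.0074262619018555)
z [0.1849 0.1877 0.1899]
angle of bar 0.06992906
scene 394 [0.5871 0.0705] ((0.5568946003913879, 0.13229450583457947), (0.11770736426115036, 0.1995440423488617), 25.233890533447266)
z [0.1611 0.1858 0.1894]
angle of bar -0.23610583
yaw 0.06696527497570216 0.5367284697989061
yaw 0.06568549490878668 0.5367126132175865
0.2767006618041822 box centre [ 0.5947 -0.0597]
```

>>> move_arm(
  motion=[0.15,-0.25,0,0,0,0.06,1,0.3,-0.5,0,0,0,0.12,1,0.45,-0.75,0,0,0,0.18,1,0.6,-1,0,0,0,0.25,1],
)

```text
clock: 1.95
eef_pos: [0.3416, 0.4572, 0.2394]
tool_rot: [-0.0, 0.995, -0.101, 0.0]
contact_force: [0.4, -0.3, -0.2]
opening: 0.0855
grip_force: 0.0
```

>>> move_arm(
  motion=[0.15,-0.25,0,0,0,0.06,1,0.3,-0.5,0,0,0,0.12,1,0.45,-0.75,0,0,0,0.18,1,0.6,-1,0,0,0,0.26,1],
)

```text
clock: 2.35
eef_pos: [0.4017, 0.3571, 0.2395]
tool_rot: [-0.0, 0.999, 0.035, 0.0]
contact_force: [0.2, 0.1, 0.6]
opening: 0.0855
grip_force: 0.0
```

>>> move_arm(
  motion=[0.15,-0.25,0,0,0,0,1,0.3,-0.5,0,0,0,0,1,0.45,-0.75,0,0,0,0,1,0.6,-1,0,0,0,0,1],
)

```text
clock: 2.75
eef_pos: [0.4618, 0.257, 0.2395]
tool_rot: [-0.0, 0.999, 0.034, 0.0]
contact_force: [0.2, 0.2, 1.1]
opening: 0.0854
grip_force: 0.0
```

>>> move_arm(
  motion=[0.15,-0.25,0,0,0,0,1,0.3,-0.5,0,0,0,0,1,0.45,-0.75,0,0,0,0,1,0.6,-1,0,0,0,0,1],
)

```text
clock: 3.15
eef_pos: [0.5218, 0.1571, 0.2395]
tool_rot: [-0.0, 0.999, 0.034, 0.0]
contact_force: [0.1, 0.6, -0.7]
opening: 0.0854
grip_force: 0.0
```

>>> move_arm(
  motion=[0.2,-0.3,0,0,0,0,1,0.4,-0.6,0,0,0,0,1,0.67,-0.95,0,0,0,0,1,0.67,-0.95,0,0,0,0,1],
)

```text
clock: 3.55
eef_pos: [0.5903, 0.0597, 0.2388]
tool_rot: [0.0, 1.0, 0.031, 0.0]
contact_force: [-0.2, 0.6, -1.1]
opening: 0.0856
grip_force: 0.0
```

>>> move_arm(
  motion=[-0.01,0.02,-0.2,0,0,0,1,-0.02,0.03,-0.4,0,0,0,1,-0.02,0.03,-0.6,0,0,0,1,-0.02,0.03,-0.7,0,0,0,1,-0.02,0.03,-0.7,0,0,0,1],
)

```text
clock: 4.05
eef_pos: [0.5853, 0.0661, 0.1679]
tool_rot: [0.0, 0.999, 0.034, -0.002]
contact_force: [-0.1, 0.6, -0.4]
opening: 0.0853
grip_force: 0.0
```

>>> move_arm(
  motion=[0,0,0,0,0,0,0,0,0,0,0,0,0,0,0,0,0,0,0,0,0,0,0,0,0,0,0,0,0,0,0,0,0,0,0,0,0,0,0,0,0,0,0,0,0,0,0,0,0,0,0,0,0,0,0,0],
  force=30,
)

```text
clock: 4.85
eef_pos: [0.5865, 0.0659, 0.1701]
tool_rot: [0.0, 0.999, 0.034, 0.0]
contact_force: [-0.7, -1.8, 4.2]
opening: 0.0132
grip_force: 31.4
```

>>> move_arm(
  motion=[0.01,-0.12,0,0,0,0,0,0.02,-0.25,0,0,0,0,0,0.03,-0.4,0,0,0,0,0,0.04,-0.55,0,0,0,0,0,0.05,-0.7,0,0,0,0,0,0.06,-0.85,0,0,0,0,0,0.07,-1,0,0,0,0,0,0.07,-1,0,0,0,0,0],
)

```text
clock: 5.65
eef_pos: [0.5934, -0.0353, 0.1701]
tool_rot: [0.0, 0.999, 0.033, 0.0]
contact_force: [-2.0, -2.0, 4.0]
opening: 0.0135
grip_force: 31.6
```

>>> move_arm(
  motion=[0.01,-0.12,0,0,0,0,0,0.02,-0.25,0,0,0,0,0,0.03,-0.4,0,0,0,0,0,0.04,-0.55,0,0,0,0,0,0.05,-0.7,0,0,0,0,0,0.06,-0.8,0,0,0,0,0,0.06,-0.9,0,0,0,0,0,0.06,-0.9,0,0,0,0,0],
)

```text
clock: 6.45
eef_pos: [0.5995, -0.1248, 0.17]
tool_rot: [0.0, 0.999, 0.033, 0.0]
contact_force: [-1.9, -2.5, 5.3]
opening: 0.0138
grip_force: 31.5
```

>>> move_arm(
  motion=[0,-0.06,0,0,0,0,0,0.01,-0.12,0,0,0,0,0,0.01,-0.18,0,0,0,0,0,0.02,-0.24,0,0,0,0,0,0.02,-0.3,0,0,0,0,0,0.02,-0.35,0,0,0,0,0,0.02,-0.35,0,0,0,0,0],
)

```text
clock: 7.15
eef_pos: [0.6018, -0.1588, 0.1701]
tool_rot: [0.0, 0.999, 0.034, 0.001]
contact_force: [-1.6, -0.9, 5.0]
opening: 0.013
grip_force: 31.5
```

>>> move_arm(
  motion=[0,-0.03,0,0,0,0,0,0,-0.06,0,0,0,0,0,0,-0.09,0,0,0,0,0,0.01,-0.12,0,0,0,0,0,0.01,-0.14,0,0,0,0,0,0.01,-0.16,0,0,0,0,0],
)

```text
clock: 7.75
eef_pos: [0.6026, -0.1715, 0.1701]
tool_rot: [-0.002, 0.999, 0.034, 0.001]
contact_force: [-3.1, 17.0, 9.8]
opening: 0.0134
grip_force: 32.3
```

Hit the stop (17 N). Release and rise.

>>> move_arm(
  motion=[0,0.02,0,0,0,0,0,0,0.02,0,0,0,0,1,0,0.02,0,0,0,0,1,0,0.02,0,0,0,0,1,0,0.02,0,0,0,0,1,0,0.02,0,0,0,0,1,0,0.02,0,0,0,0,1],
)

```text
clock: 8.45
eef_pos: [0.6022, -0.173, 0.1692]
tool_rot: [-0.0, 0.999, 0.034, -0.0]
contact_force: [0.1, -0.3, 0.8]
opening: 0.0854
grip_force: 0.0
```

>>> move_arm(
  motion=[0,0,0.2,0,0,0,1,0,0,0.5,0,0,0,1,0,0,0.8,0,0,0,1,0,0,1,0,0,0,1],
)

```text
clock: 8.85
eef_pos: [0.6028, -0.1732, 0.2719]
tool_rot: [0.0, 0.999, 0.034, 0.002]
contact_force: [-0.0, -0.3, 0.5]
opening: 0.0856
grip_force: 0.0
```

Run:
```python
from h import *
np.set_printoptions(precision=4,suppress=True)
for n in("top","scene"):
    p=viewer.snapshot(n);cv2.imwrite(f"pics/{n}1.png",p["color"][:,:,::-1]);C=cloud(p)
    for k,z in(("door_handle",.18),("carrier_handle",.119),("carrier",.01)):
        for d in spotter.landmark_of(p,k)[:1]: print(n,k,round(d["score"],2),np.round(d["uv"]),at_z(p,d["uv"],z))
    for d in spotter.masks_of(p,"carrier")[:1]:
        m=d["region"]&(p["range_z"]>0); q=C[m]; print("carrier",round(d["score"],2),m.sum(),cv2.minAreaRect(q[:,:2].astype(np.float32)))
        h=q[(q[:,2]>.1)&(q[:,2]<.14)].astype(np.float32); print(len(h))
        if len(h)>10:
            print(h.mean(0),cv2.minAreaRect(h[:,:2]));vx=cv2.fitLine(h[:,:2],cv2.DIST_L2,0,.01,.01).ravel();print(np.arctan2(vx[1],vx[0]))
    if n=="top":
        cv2.imwrite("pics/top1c.png",cv2.resize(p["color"][150:310,200:420,::-1],(800,582)))
```

```text
top door_handle 0.77 [393. 215.] [ 0.5986 -0.1721  0.18  ]
top carrier_handle 0.89 [297. 230.] [0.5744 0.0451 0.119 ]
top carrier 0.77 [298. 235.] [0.5701 0.0473 0.01  ]
carrier 0.57 527 ((0.5546918511390686, 0.0769895538687706), (0.058838851749897, 0.10152892023324966), 75.46620178222656)
150Traceback (most recent call last):
  File "<stdin>", line 11, in <module>
cv2.error: OpenCV(4.12.0) /io/opencv/modules/imgproc/src/convhull.cpp:143: error: (-215:Assertion failed) total >= 0 && (depth == CV_32F || depth == CV_32S) in function 'convexHull'
```

Run:
```python
from h import *
np.set_printoptions(precision=4,suppress=True)
for n in("top","scene"):
    p=viewer.snapshot(n);C=cloud(p)
    for k,z in(("door_handle",.18),("carrier_handle",.119),("carrier",.01)):
        for d in spotter.landmark_of(p,k)[:1]: print(n,k,round(d["score"],2),np.round(d["uv"]),at_z(p,d["uv"],z))
    m=(C[...,2]>.1)&(C[...,2]<.138)&(abs(C[...,0]-.575)<.1)&(abs(C[...,1]-.05)<.09)&(p["range_z"]>0)
    c,lab,st,_=cv2.connectedComponentsWithStats(m.astype(np.uint8));i=1+st[1:,4].argmax();m=lab==i
    v,u=np.nonzero(m);h=np.array([at_z(p,a,.128)[:2] for a in zip(u,v)],np.float32)
    print(n,len(h),np.median(C[m][:,2]),h.mean(0),cv2.minAreaRect(h));vx=cv2.fitLine(h,cv2.DIST_L2,0,.01,.01).ravel();print(np.arctan2(vx[1],vx[0]))
    if n=="top":
        cv2.imwrite("pics/top1c.png",cv2.resize(p["color"][150:310,200:420,::-1],(800,582)))
```

```text
top door_handle 0.92 [392. 215.] [ 0.5984 -0.1712  0.18  ]
top carrier_handle 0.72 [295. 230.] [0.5755 0.05   0.119 ]
top 170 0.1274997642478488 [0.5283 0.0631] ((0.5384191870689392, 0.06309360265731812), (0.01994648016989231, 0.07946258038282394), 79.21326446533203)
-0.22494097
scene door_handle 0.93 [282. 162.] [ 0.6128 -0.1651  0.18  ]
scene carrier_handle 0.79 [321. 247.] [0.5629 0.0445 0.119 ]
scene carrier 0.87 [318. 264.] [0.571  0.0471 0.01  ]
scene 488 0.12559807503418685 [0.5728 0.0529] ((0.5740638375282288, 0.05626913532614708), (0.027534514665603638, 0.14902669191360474), 72.97950744628906)
-0.2964208
```

View pics/top1c.png

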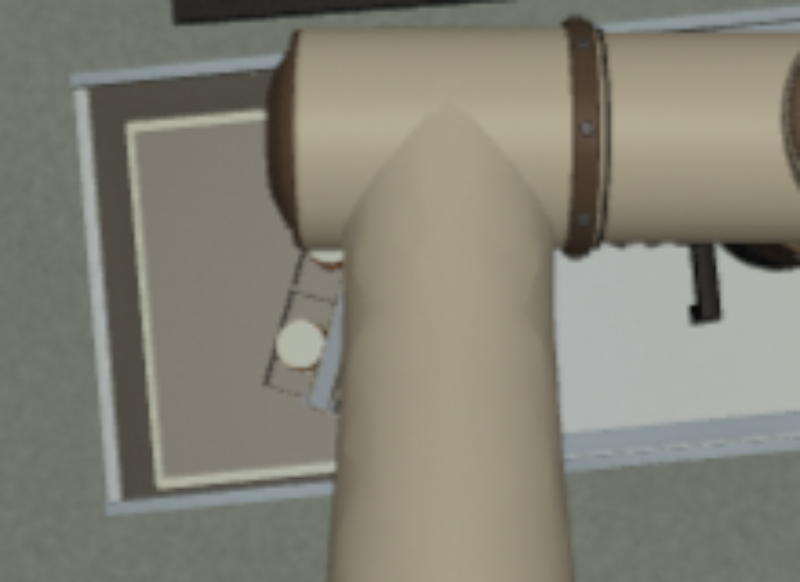

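The crop shows the arm hiding most of the carrier (the bar's end is visible near (320,400)). I'll move the arm aside for a clean look.

>>> move_arm(
  motion=[-0.25,-0.3,0,0,0,0,1,-0.5,-0.6,0,0,0,0,1,-0.75,-0.8,0,0,0,0,1,-1,-1,0,0,0,0,1],
)

```text
clock: 9.9
eef_pos: [0.5012, -0.2738, 0.2692]
tool_rot: [0.0, 0.999, 0.034, -0.0]
contact_force: [0.5, -0.1, -0.2]
opening: 0.0851
grip_force: 0.0
```

>>> move_arm(
  motion=[-0.2,-0.3,0,0,0,0,1,-0.4,-0.6,0,0,0,0,1,-0.5,-0.8,0,0,0,0,1,-0.5,-1,0,0,0,0,1,-0.5,-1,0,0,0,0,1],
)

```text
clock: 10.4
eef_pos: [0.4517, -0.3747, 0.269]
tool_rot: [0.0, 0.999, 0.032, -0.0]
contact_force: [0.2, 0.6, -0.4]
opening: 0.0854
grip_force: 0.0
```

```bash
cat > m.py <<'E'
from h import *
np.set_printoptions(precision=4,suppress=True)
for n in("top","scene"):
    p=viewer.snapshot(n);C=cloud(p)
    for k,z in(("door_handle",.18),("carrier_handle",.119),("carrier",.01)):
        for d in spotter.landmark_of(p,k)[:1]: print(n,k,round(d["score"],2),np.round(d["uv"]),at_z(p,d["uv"],z))
    m=(C[...,2]>.117)&(C[...,2]<.138)&(abs(C[...,0]-.575)<.1)&(abs(C[...,1]-.05)<.075)&(p["range_z"]>0)
    c,lab,st,_=cv2.connectedComponentsWithStats(m.astype(np.uint8));i=1+st[1:,4].argmax();m=lab==i
    v,u=np.nonzero(m);h=np.array([at_z(p,a,.128)[:2] for a in zip(u,v)],np.float32)
    print(n,len(h),np.median(C[m][:,2]),h.mean(0),cv2.minAreaRect(h));vx=cv2.fitLine(h,cv2.DIST_L2,0,.01,.01).ravel();print(np.arctan2(vx[1],vx[0]))
    if n=="top":
        o=p["color"][...,::-1].copy();o[m,2]=255
        cv2.imwrite("pics/top2c.png",cv2.resize(o[150:310,200:420],(800,582)))
E
python3 m.py
```

```text
top door_handle 0.81 [395. 212.] [ 0.6063 -0.1762  0.18  ]
top carrier_handle 0.84 [298. 231.] [0.5718 0.0437 0.119 ]
top carrier 0.97 [298. 234.] [0.5712 0.0496 0.01  ]
top 412 0.12762378074859526 [0.5709 0.0492] ((0.5713754296302795, 0.04920884966850281), (0.019868925213813782, 0.14898718893527985), 72.97406768798828)
-0.29808787
scene door_handle 0.73 [283. 162.] [ 0.6101 -0.1637  0.18  ]
scene carrier_handle 0.85 [315. 248.] [0.5766 0.0442 0.119 ]
scene carrier 0.74 [316. 267.] [0.5761 0.0564 0.01  ]
scene 434 0.12611034080068118 [0.5728 0.0516] ((0.5726407766342163, 0.051841605454683304), (0.020539987832307816, 0.14893101155757904), 73.95484924316406)
-0.2938644
```

View pics/top2c.png

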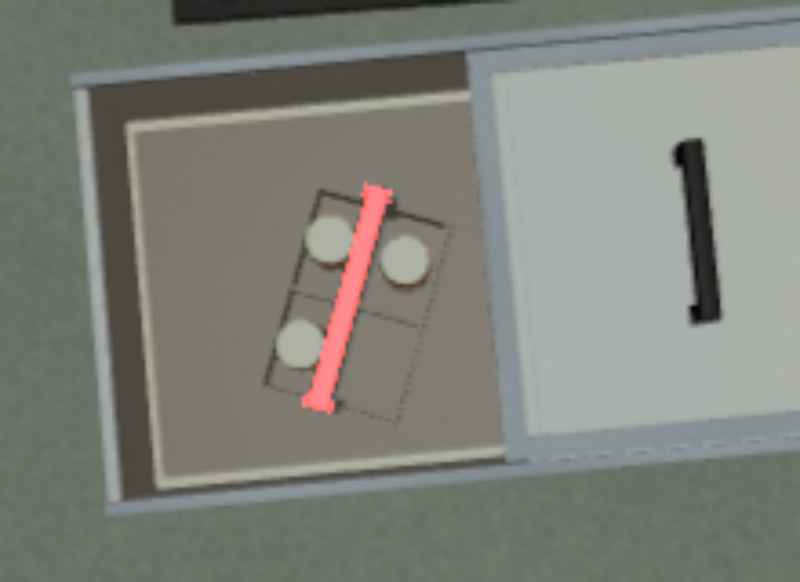

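Bar highlighted cleanly from (375,185) to (318,410); the carrier is upright with three jars and the empty pocket at lower right, and the door is clear of it. Bar centre ≈ (0.572, 0.050), angle −0.296.

>>> move_arm(
  motion=[0.08,0.25,0,0,0,-0.02,1,0.15,0.5,0,0,0,-0.04,1,0.22,0.75,0,0,0,-0.06,1,0.3,1,0,0,0,-0.09,1],
)

```text
clock: 11.2
eef_pos: [0.4824, -0.2715, 0.2695]
tool_rot: [0.0, 1.0, -0.014, 0.0]
contact_force: [-0.5, -0.3, -0.6]
opening: 0.0859
grip_force: 0.0
```

>>> move_arm(
  motion=[0.08,0.25,0,0,0,-0.02,1,0.15,0.5,0,0,0,-0.04,1,0.22,0.75,0,0,0,-0.06,1,0.3,1,0,0,0,-0.09,1],
)

```text
clock: 11.6
eef_pos: [0.5124, -0.1714, 0.2696]
tool_rot: [-0.0, 0.998, -0.061, 0.0]
contact_force: [-0.6, -0.7, 0.1]
opening: 0.0852
grip_force: 0.0
```

>>> move_arm(
  motion=[0.08,0.25,0,0,0,-0.02,1,0.15,0.5,0,0,0,-0.04,1,0.22,0.75,0,0,0,-0.06,1,0.3,1,0,0,0,-0.09,1],
)

```text
clock: 12.0
eef_pos: [0.5423, -0.0714, 0.2696]
tool_rot: [-0.0, 0.994, -0.108, 0.0]
contact_force: [0.4, 0.5, 0.1]
opening: 0.0855
grip_force: 0.0
```

>>> move_arm(
  motion=[0.08,0.25,0,0,0,-0.02,1,0.15,0.5,0,0,0,-0.04,1,0.22,0.75,0,0,0,-0.06,1,0.35,1,0,0,0,-0.076,1],
)

```text
clock: 12.4
eef_pos: [0.577, 0.0286, 0.2697]
tool_rot: [-0.0, 0.989, -0.147, 0.0]
contact_force: [0.8, -0.3, 0.1]
opening: 0.0852
grip_force: 0.0
```

>>> move_arm(
  motion=[0,0.12,0,0,0,0,1,0,0.23,-0.1,0,0,0,1,0,0.23,-0.3,0,0,0,1,0,0.23,-0.5,0,0,0,1,0,0.23,-0.6,0,0,0,1,0,0.23,-0.6,0,0,0,1,0,0.23,-0.6,0,0,0,1],
)

```text
clock: 13.1
eef_pos: [0.5775, 0.0499, 0.2098]
tool_rot: [0.0, 0.989, -0.147, 0.0]
contact_force: [0.3, 0.8, 1.1]
opening: 0.0854
grip_force: 0.0
```

>>> move_arm(
  motion=[0,0,-0.2,0,0,0,1,0,0,-0.4,0,0,0,1,0,0,-0.6,0,0,0,1,0,0,-0.8,0,0,0,1,0,0,-0.9,0,0,0,1,0,0,-1,0,0,0,1,0,0,-1,0,0,0,1],
)

```text
clock: 13.8
eef_pos: [0.577, 0.05, 0.1088]
tool_rot: [0.0, 0.989, -0.147, -0.0]
contact_force: [-0.0, -0.8, 0.2]
opening: 0.0855
grip_force: 0.0
```

>>> move_arm(
  motion=[0,0,-0.01,0,0,0,0.5,0,0,-0.02,0,0,0,0.4,0,0,-0.02,0,0,0,0.3,0,0,-0.02,0,0,0,0.25,0,0,-0.02,0,0,0,0.2,0,0,-0.02,0,0,0,0.1,0,0,-0.02,0,0,0,0,0,0,-0.02,0,0,0,0],
  force=30,
)

```text
clock: 14.6
eef_pos: [0.5769, 0.0497, 0.1074]
tool_rot: [0.0, 0.989, -0.147, -0.0]
contact_force: [-2.3, -3.6, 2.5]
opening: 0.0135
grip_force: 31.4
```

>>> move_arm(
  motion=[0,0,0,0,0,0,0,0,0,0,0,0,0,0,0,0,0,0,0,0,0,0,0,0,0,0,0,0,0,0,0,0,0,0,0],
  force=100,
)

```text
clock: 15.1
eef_pos: [0.5769, 0.0497, 0.1076]
tool_rot: [0.0, 0.989, -0.147, -0.0]
contact_force: [-2.7, -4.9, 4.9]
opening: 0.0125
grip_force: 97.9
```

Held firmly. Lift gently, first 2 cm to check the tilt.

>>> move_arm(
  motion=[0,0,0.02,0,0,0,0,0,0,0.05,0,0,0,0,0,0,0.09,0,0,0,0,0,0,0.13,0,0,0,0,0,0,0.17,0,0,0,0,0,0,0.2,0,0,0,0,0,0,0.2,0,0,0,0,0,0,0.2,0,0,0,0],
)

```text
clock: 15.9
eef_pos: [0.5772, 0.0502, 0.1274]
tool_rot: [-0.0, 0.989, -0.147, 0.0]
contact_force: [0.4, -0.6, -6.5]
opening: 0.0124
grip_force: 97.5
```

Run:
```python
from h import *
s=robot.read_state();print(s["contact_force"],s["moment"],s["tool_rot"],s["eef_pos"])
p=viewer.snapshot("scene");cv2.imwrite("pics/s3.png",cv2.resize(p["color"][170:350,220:420,::-1],(660,594)))
```

```text
[ 0.43844181 -0.56037283 -6.49365407] [0.0008374  0.07951135 0.00108189] [-1.01940291e-04  9.89131547e-01 -1.47033237e-01  1.97653579e-05] [0.57715647 0.05015925 0.12735938]
```

View pics/s3.png

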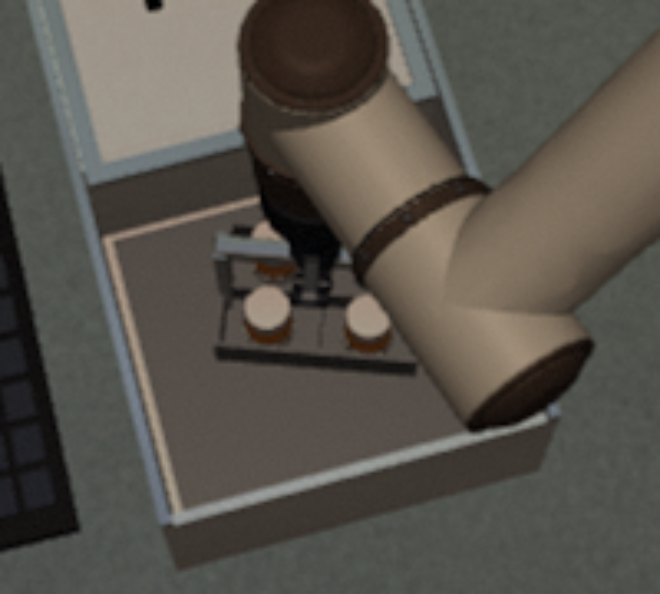

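Carrier hangs level in the picture (bar at (215–310,245), jars upright), load 6.5 N, clear of walls. I'll continue up, shifting slightly away from the door.

>>> move_arm(
  motion=[0,0.03,0.04,0,0,0,0,0,0.06,0.12,0,0,0,0,0,0.1,0.22,0,0,0,0,0,0.14,0.34,0,0,0,0,0,0.16,0.46,0,0,0,0,0,0.18,0.58,0,0,0,0,0,0.19,0.7,0,0,0,0,0,0.2,0.8,0,0,0,0],
  force=120,
)

```text
clock: 16.75
eef_pos: [0.5774, 0.0703, 0.2088]
tool_rot: [-0.0, 0.989, -0.147, 0.001]
contact_force: [0.5, 0.6, -6.9]
opening: 0.012
grip_force: 118.0
```

>>> move_arm(
  motion=[0,0,0.1,0,0,0,0,0,0,0.22,0,0,0,0,0,0,0.34,0,0,0,0,0,0,0.46,0,0,0,0,0,0,0.58,0,0,0,0,0,0,0.7,0,0,0,0,0,0,0.8,0,0,0,0,0,0,0.86,0,0,0,0],
)

```text
clock: 17.55
eef_pos: [0.5776, 0.0702, 0.2947]
tool_rot: [-0.0, 0.989, -0.147, 0.001]
contact_force: [-0.1, 0.1, -6.0]
opening: 0.0119
grip_force: 118.0
```

>>> move_arm(
  motion=[0,0,0.03,0,0,0,0,0,0,0.05,0,0,0,0,0,0,0.05,0,0,0,0,0,0,0.05,0,0,0,0,0,0,0.05,0,0,0,0,0,0,0.05,0,0,0,0,0,0,0.05,0,0,0,0,0,0,0.05,0,0,0,0],
)

```text
clock: 18.35
eef_pos: [0.5772, 0.0701, 0.2982]
tool_rot: [0.0, 0.989, -0.147, -0.0]
contact_force: [0.2, 1.5, -6.0]
opening: 0.0122
grip_force: 118.0
```

Run:
```python
from h import *
np.set_printoptions(precision=4,suppress=True)
s=robot.read_state();print(s["contact_force"],s["moment"],s["eef_pos"])
p=viewer.snapshot("scene");cv2.imwrite("pics/s4.png",cv2.resize(p["color"][140:350,210:430,::-1],(628,600)))
C=cloud(p)
for k in("carrier","jar_a"):
  for d in spotter.masks_of(p,k)[:3]:
    q=C[d["region"]&(p["range_z"]>0)];print(k,round(d["score"],2),len(q),np.median(q,0),np.percentile(q[:,2],[5,25,75,95]))
# side-wall top/bar line slope: bar points
m=(C[...,2]>.295)&(C[...,2]<.33)&(abs(C[...,0]-.575)<.09)&(abs(C[...,1]-.07)<.06)
q=C[m];a=(q[:,:2]-[.577,.07])@[np.cos(.295),-np.sin(.295)]
for lo in np.arange(-.08,.08,.02):
    k=(a>=lo)&(a<lo+.02);print(round(lo,2),k.sum(),np.percentile(q[k,2],[50,90]) if k.sum()>5 else "")
```

```text
[ 0.2425  1.4641 -5.9913] [0.0474 0.0239 0.0125] [0.5772 0.0701 0.2982]
carrier 0.8 1857 [0.5848 0.0818 0.2182] [0.2009 0.2049 0.2354 0.3181]
jar_a 0.88 294 [0.6166 0.0923 0.2618] [0.2289 0.2393 0.2646 0.2671]
jar_a 0.74 146 [0.6042 0.0481 0.2386] [0.2169 0.2284 0.2626 0.2665]
jar_a 0.56 303 [0.5462 0.1126 0.2618] [0.2259 0.2387 0.2643 0.2673]
-0.08 0 
-0.06 3 
-0.04 62 [0.316  0.3199]
-0.02 19 [0.3138 0.3192]
0.0 21 [0.313  0.3193]
0.02 82 [0.3163 0.3202]
0.04 81 [0.317  0.3199]
0.06 63 [0.3149 0.3198]
```

View pics/s4.png

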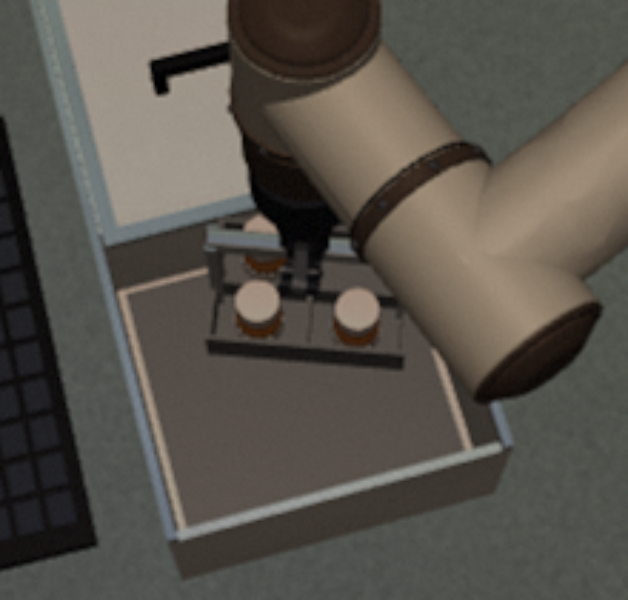

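The carrier is level: bar top is at 0.320 along its length and caps are at 0.264. Its underside is about 0.20 m up, all three jars are upright, and the door is open. Now hold for 4 s.

>>> move_arm(
  motion=[0,0,0,0,0,0,0,0,0,0,0,0,0,0,0,0,0,0,0,0,0,0,0,0,0,0,0,0,0,0,0,0,0,0,0,0,0,0,0,0,0,0,0,0,0,0,0,0,0,0,0,0,0,0,0,0],
)

```text
clock: 19.3
eef_pos: [0.5772, 0.0701, 0.2983]
tool_rot: [-0.0, 0.989, -0.147, -0.0]
contact_force: [0.8, -0.5, -7.0]
opening: 0.012
grip_force: 118.0
```

>>> move_arm(
  motion=[0,0,0,0,0,0,0,0,0,0,0,0,0,0,0,0,0,0,0,0,0,0,0,0,0,0,0,0,0,0,0,0,0,0,0,0,0,0,0,0,0,0,0,0,0,0,0,0,0,0,0,0,0,0,0,0],
)

```text
clock: 20.1
eef_pos: [0.5772, 0.0701, 0.2983]
tool_rot: [0.0, 0.989, -0.147, -0.0]
contact_force: [-0.5, 0.1, -6.4]
opening: 0.0123
grip_force: 118.0
```

>>> move_arm(
  motion=[0,0,0,0,0,0,0,0,0,0,0,0,0,0,0,0,0,0,0,0,0,0,0,0,0,0,0,0,0,0,0,0,0,0,0,0,0,0,0,0,0,0,0,0,0,0,0,0,0,0,0,0,0,0,0,0],
)

```text
clock: 20.9
eef_pos: [0.5772, 0.0702, 0.2983]
tool_rot: [-0.0, 0.989, -0.147, 0.0]
contact_force: [-1.2, -0.4, -6.0]
opening: 0.0122
grip_force: 118.0
```

>>> move_arm(
  motion=[0,0,0,0,0,0,0,0,0,0,0,0,0,0,0,0,0,0,0,0,0,0,0,0,0,0,0,0,0,0,0,0,0,0,0,0,0,0,0,0,0,0,0,0,0,0,0,0,0,0,0,0,0,0,0,0],
)

```text
clock: 21.7
eef_pos: [0.5772, 0.0701, 0.2983]
tool_rot: [-0.0, 0.989, -0.147, -0.0]
contact_force: [0.4, 0.4, -6.6]
opening: 0.012
grip_force: 118.0
```

>>> move_arm(
  motion=[0,0,0,0,0,0,0,0,0,0,0,0,0,0,0,0,0,0,0,0,0,0,0,0,0,0,0,0,0,0,0,0,0,0,0,0,0,0,0,0,0,0,0,0,0,0,0,0,0,0,0,0,0,0,0,0],
)

```text
clock: 22.5
eef_pos: [0.5773, 0.0701, 0.2983]
tool_rot: [-0.0, 0.989, -0.147, 0.0]
contact_force: [-0.3, -0.0, -5.9]
opening: 0.012
grip_force: 118.0
```

Run:
```python
from h import *
p=viewer.snapshot("scene");C=cloud(p)
for d in spotter.masks_of(p,"jar_a")[:3]:
    q=C[d["region"]&(p["range_z"]>0)];print(np.median(q,0),np.percentile(q[:,2],95))
print(robot.job_done())
```

```text
[0.60414465 0.04870504 0.23626844] 0.26578945632658385
[0.54670525 0.11328561 0.26208763] 0.26760086780440107
[0.61693037 0.09176683 0.26143826] 0.26763245074502784
the job is handed in; nothing more can be done
None
```

The job is handed in, with no verdict returned: the door was slid to its stop, and the carrier was held still and level for about 4 s, underside about 5 cm above the rim, three jars upright and still in the gripper.

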